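# Poise the engraving pen over the box lid

## Task

Draw the orange engraving pen out of the wooden pen block, lean it over to about 45 degrees, tip down, as one holds a pen for writing (in any direction), and bring its steel tip to two or three centimetres above the white cross on the black box. Do not touch the box with the pen, and leave the other pens, the tray and the eraser as they are. The job finishes while holding: stop with the pen still in the gripper, raised and steady over the cross.

Things in the scene. Friction and masses are not known exactly. Their poses are not given: they have to be found in the camera images.
- engraver_center (a point): Centre (half-way along) of the engraving pen: round, 160 mm long, 24 mm thick, 80 g. From the top: black cap 16 mm wide, 8 mm long; straight orange barrel 87 mm; straight black grip 45 mm; steel cone nose 20 mm. It stands tip down, loosely (leaning up to 6 degrees), in one of the block's sockets, its top 100 mm sticking out. z points along the pen from tip to cap.
- engraver_tip (a point): The steel tip of the engraving pen, 80 mm from its centre on its axis; z points from the tip to the cap.
- holder: Fixed wooden pen block, 70 mm (x) by 255 mm (y) by 70 mm high, origin at the centre of its underside. Three sockets 28 mm wide, 60 mm deep at y = -85, 0 and +85 mm of the block; a pen's tip stands 10 mm above the table. Which pen is in which socket changes, and the block may be left or right of the robot.
- marker_center (a point): Centre of a white and grey marker, 140 mm long, 24 mm in diameter, upright in another socket of the block. Leave it alone.
- scriber_center (a point): Centre of a blue and black scriber, 130 mm long, 24 mm in diameter, upright in another socket of the block. Leave it alone.
- box: Fixed black box with its lid on, 130 by 130 mm and 60 mm high, origin at the centre of its underside.
- cross (a point): Middle of the white cross (30 mm strokes) on the flat top of the box, at the height of the top, 60 mm above the table; off the middle of the lid by 20 mm in the box's x and -15 mm in its y. z points up.
- tray_center (a point): Centre of an open, empty black tray (a box lid lying upside down), 100 by 100 by 30 mm, beyond the eraser. Leave it alone.
- eraser_center (a point): Centre of a white and blue eraser, 22 by 50 by 14 mm, lying on the table between the block and the box. Leave it alone.
There are look-alikes about, which are no part of the job. Of the things shaped like the box, the black one is meant.

How it is judged:
By the outcome, as a careful person would: the job done as asked, in the order asked, and still so for the second after the job is handed in, while the arm keeps its last pose, push and grip.
It also fails if it takes over 34 s, if anything falls off the work surface, if the arm or the gripper's body presses on something with over 40 N, if the wrist force passes 120 N, or if a joint passes its speed limit or range.

## Robot

A 6-joint arm with a two-finger parallel gripper is mounted at the origin on the work surface. World frame = base frame: x ahead of the robot, y to its left, z up, the work surface at z = 0. Lengths are in mm, angles in rad, forces in N, time in s.
With the tool pointing down it reaches from about 300 to 875 mm from the base axis. Payload 6.4 kg.
Tool frame: the origin (TCP) lies at the very end of the fingers, on their centre line; the grasp point (between the pads) lies 19 mm behind it; z points along the fingers, y is the line along which they close (so a half turn about z gives the same grasp; the last joint's range is limited). The gripper opens to 85 mm and grips with 20 to 120 N. Pads are 22 mm wide; open, the fingers measure 114 mm over their backs; the gripper's body (76 mm by 85 mm) begins 54 mm behind the grasp point. The pads swing forward as they close: fully open they stand 13 mm farther back than shut.
Start: joints at [-1.39, 0.181, 1.607, -0, 1.354, -0.206], TCP at [216.922, -532.528, 204.488] pointing down, gripper open.
Joint ranges: [-2.99, 2.99], [-0.89, 2.07], [0.3, 2.58], [-1.14, 4.28], [0, 2.63], [-3.12, 3.12]. Speed limits (rad/s): [2.57, 2.57, 3.01, 3.14, 3.14, 3.14].

## Interface

Orientations are given as [roll, pitch, yaw] about the fixed x, y, z axes, in that order (R = Rz(yaw) Ry(pitch) Rx(roll)).
In Python, from workcell import env, cams gives the robot as it stands. The module is installed in compiled form; this text tells all that it offers.
- The arm moves only by the tool apply_moves, never from a script. Its argument "deltas" is a list of rows, each a list of 3 entries, a list of its own where there are three numbers: the shift along the tool's x, y, z in cm, then the turn, a rotation vector about the tool's x, y, z in rad, then the closure, from -1 (fully open) to 1 (shut). A call has exactly 10 rows; each row shifts and turns the commanded pose from where the row before left it, along the tool's axes as they then stand; what a row does not reach is not made up. A row lasts 1/10 s, in which the tool goes at most 50 mm and 8.59 degrees, less where a joint would pass 70% of its speed; a pose out of reach is approached as far as the arm can. A call with a gripper value outside its range is refused whole. The fingers move at their own pace and stop on an object; "squeeze" is the grip in N (left out, the last holds). Time passes only in rows, so rows that do not move let the fingers close, or fill a call up. It gives the time, the measured TCP pose, the force, the opening and the grip force at its end, in the units of the state.
- env.sense(): the state, without advancing time (a new reading comes with each control period).
- cams.camera(name): name is "scene" or "top" or "wrist"; returns a dict with "frame" (480x640x3 uint8, red, green, blue), "fx", "fy", "cx", "cy" (pixels), "R" (3x3) and "t" (3): a world point X has camera coordinates R X + t. Camera axes: x right, y down, z forward; pixel columns grow to the right and rows downward; lengths in mm; the calibration is good to about 2 mm. A picture is of the moment at which its call begins. There is no depth.
- env.sign_off(): hands the job in; it is judged then, once.
The state is a dict: "time": time; "qpos": joint angles; "dq": joint speeds; "joint_efforts": joint torques, N m; "eef_pos": TCP position; "orientation": TCP orientation; "wrist_force": force on the tool from outside, world axes, zero at the start; "torque": the same for the moment, N m; "grip_width": opening from 0.0 (shut) to 1.0 (fully open); "finger_force": force on a finger pad.
Only numpy, scipy, OpenCV 4.12 (cv2) and the standard library are available. Lean on these libraries where they do the work, as an engineer would, in place of code of your own. Each camera call takes 0.05 s, during which the arm holds its last target. There are 200 camera calls.

## Working session

There is one attempt and no reset: what is moved stays moved. The work goes in short steps, Python scripts to look and compute and a tool call to move; the robot and the scene stay as the last step left them, time stands still between calls to the robot, and variables do not carry over. Pictures are saved under pics/ and viewed, at most 10 in all, crops included, and the job is handed in when it is done.

Besides the shell and the picture viewer there is one more tool, called after "Request:" as name(argument=value, ...) on one line, values as JSON. apply_moves: Moves the arm, as the interface text tells. Its arguments: {"type":"object","properties":{"deltas":{"type":"array"},"squeeze":{"type":"number"}},"required":["deltas"]}

```bash
mkdir -p pics; python3 - <<'E'
from workcell import env,cams
import cv2,pickle
d={}
for n in("scene","top"):
    c=cams.camera(n);d[n]=c;cv2.imwrite(f"pics/{n}0.png",c["frame"][:,:,::-1])
pickle.dump(d,open("c0.pkl","wb"))
print(env.sense()); print({n:(d[n]["fx"],d[n]["cx"],d[n]["cy"],d[n]["R"],d[n]["t"]) for n in d})
E
```

```text
{'time': 0.1, 'qpos': array([-1.39027015e+00,  1.81475737e-01,  1.60787524e+00, -2.23876276e-05,
        1.35381726e+00, -2.06279330e-01]), 'dq': array([-0.00089438, -0.00181315, -0.00424593, -0.00041629,  0.00076579,
        0.00051063]), 'joint_efforts': array([ 3.00811989e-04, -4.45873797e+01, -3.52236664e+01, -3.12986895e-04,
        4.14110589e-03, -3.02881824e-05]), 'eef_pos': array([ 216.83139584, -531.9787155 ,  203.68506455]), 'orientation': array([-3.14004599e+00, -3.01319319e-04,  3.86810114e-01]), 'wrist_force': array([-0.1854129 , -0.42564264,  0.22208236]), 'torque': array([-0.00197111,  0.00133942, -0.01377505]), 'finger_force': 0.0, 'grip_width': 0.9992457550764456}
{'scene': (575.9067390343431, 318.27578511989606, 241.69116192294294, array([[ 0.71275141,  0.70138749, -0.00640422],
       [ 0.41289529, -0.42693092, -0.80451692],
       [-0.56701226,  0.57077629, -0.59389521]]), array([-353.06417206, -146.54119616, 1419.06023994])), 'top': (456.111853711709, 320.455334599475, 234.3895105975451, array([[ 1.05149807e-03, -9.99963068e-01, -8.52971997e-03],
       [-9.80582393e-01,  6.41676741e-04, -1.96106501e-01],
       [ 1.96104732e-01,  8.57029883e-03, -9.80545503e-01]]), array([ -5.42962863, 522.53098493, 768.26727659]))}
```

View pics/scene0.png

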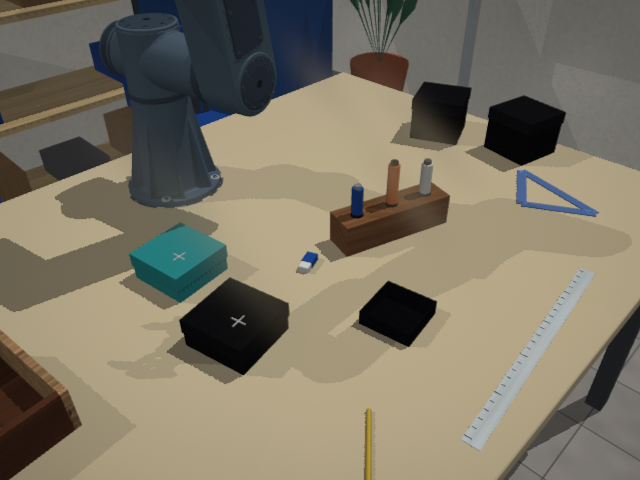

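View pics/top0.png

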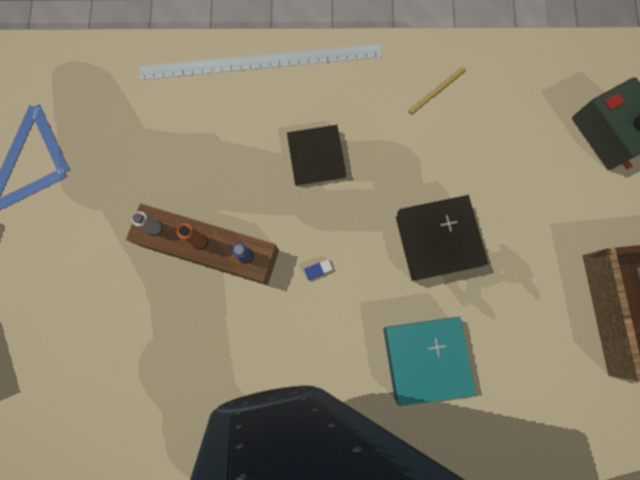

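The scene view shows the orange pen in the middle socket at (393,183), with the black cap on top. The top view has it at about (190,236).

Look-alikes:
- **Pens:** blue scriber at scene (357,200), white marker at (427,177) and yellow pencil at (369,445). I choose the orange pen.
- **Boxes:** the teal box with a cross at (179,257), the black tray at (398,312) and the tall black boxes at (440,112) and (523,130). I choose the black box with the cross at scene (238,321), top (449,224).

```bash
cat > h.py <<'E'
import numpy as np,cv2
def ray(c,u,v):
    d=c["R"].T@np.array([(u-c["cx"])/c["fx"],(v-c["cy"])/c["fy"],1]); return -c["R"].T@c["t"],d/np.linalg.norm(d)
def onz(c,u,v,z):
    o,d=ray(c,u,v); return o+d*(z-o[2])/d[2]
def tri(rs):
    A=sum(np.eye(3)-np.outer(d,d) for o,d in rs); b=sum((np.eye(3)-np.outer(d,d))@o for o,d in rs); return np.linalg.solve(A,b)
def proj(c,X):
    p=c["R"]@np.asarray(X,float)+c["t"]; return c["fx"]*p[0]/p[2]+c["cx"],c["fy"]*p[1]/p[2]+c["cy"]
def orange(c,roi=None):
    h=cv2.cvtColor(c["frame"],cv2.COLOR_RGB2HSV); m=cv2.inRange(h,(4,120,80),(14,255,255))
    if roi: k=np.zeros_like(m); x0,y0,x1,y1=roi; k[y0:y1,x0:x1]=1; m*=k
    return m
E
python3 - <<'E'
import pickle; from h import *
d=pickle.load(open("c0.pkl","rb")); S,T=d["scene"],d["top"]
# cross
def white(c,roi):
    x0,y0,x1,y1=roi; g=c["frame"][y0:y1,x0:x1].min(2); ys,xs=np.where(g>100); return x0+xs.mean(),y0+ys.mean(),len(xs)
for c,r in((S,(222,308,254,334)),(T,(436,212,462,236))):
    u,v,n=white(c,r); print("cross",n,u,v,onz(c,u,v,60))
for c,roi in((S,(375,150,410,215)),(T,(170,215,215,255))):
    f=c["frame"]; x0,y0,x1,y1=roi; print("centre hsv",cv2.cvtColor(f,cv2.COLOR_RGB2HSV)[183,393] if c is S else cv2.cvtColor(f,cv2.COLOR_RGB2HSV)[240,196])
    m=orange(c,roi); ys,xs=np.where(m>0); print(len(xs),xs.min(),xs.max(),ys.min(),ys.max())
    print(cv2.fitLine(np.c_[xs,ys].astype(np.float32),cv2.DIST_L2,0,.01,.01).ravel())
# block top corners from the top view (z=70)
for u,v in((141,205),(278,243),(268,283),(128,240)): print("blk",onz(T,u,v,70))
a=cv2.resize(S["frame"][140:260,320:460],None,fx=4,fy=4,interpolation=2);b=cv2.resize(T["frame"][195:295,120:290],None,fx=4,fy=4,interpolation=2)
im=np.zeros((480,800,3),np.uint8); im[:,:360]=a[:,100:460]; im[:400,360:]=b[:,:440]
cv2.imwrite("pics/crop1.png",im[:,:,::-1])
E
```

```text
cross 38 237.9736842105263 320.2631578947368 [ 541.56544721 -233.85574258   60.        ]
cross 40 448.2 222.925 [ 541.58229709 -233.25988053   60.        ]
centre hsv [ 12 134 118]
710 375 407 163 214
[ 1.22268885e-01 -9.92497027e-01  3.91405640e+02  1.93932388e+02]
centre hsv [ 12 153  80]
1124 170 214 215 254
[  0.968557    0.2487918 189.13701   236.24022  ]
blk [572.61459248 315.09670776  70.        ]
blk [503.54240835  68.87387835  70.        ]
blk [433.5742292   84.75544345  70.        ]
blk [509.0325059  333.05246459  70.        ]
```

View pics/crop1.png

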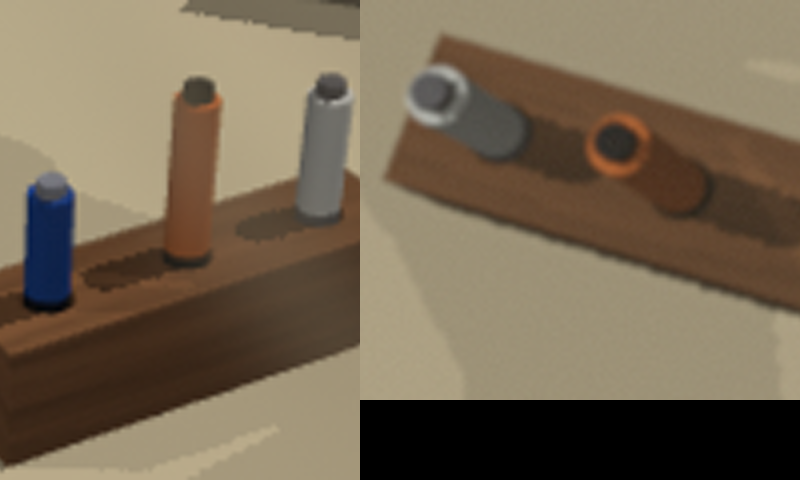

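The crop shows the orange pen in the middle socket, which confirms the choice. In the scene view the rim of the orange barrel is at about (394.2,164.2) and the pen enters the block at (391.7,204.7). In the top view those are (184.5,231.5) and (201.2,243).

```bash
cat >> h.py <<'E'
from scipy.spatial.transform import Rotation as Ro
def delta(p,rpy,P,R):
    "total shift in tool axes (cm) and rotvec (tool) from pose to target"
    A=Ro.from_euler('xyz',rpy); return A.inv().apply(np.asarray(P)-p)/10,(A.inv()*R).as_rotvec()
E
python3 - <<'E'
import pickle; from h import *; from workcell import env
d=pickle.load(open("c0.pkl","rb")); S,T=d["scene"],d["top"]
a=tri([ray(S,394.2,164.2),ray(T,184.5,231.5)]); b=tri([ray(S,391.7,204.7),ray(T,201.2,243)])
print("rim",a,"base",b, proj(S,a),proj(T,a),proj(S,b),proj(T,b))
ax=(a-b)/np.linalg.norm(a-b); print("axis",ax,"lean",np.degrees(np.arccos(ax[2])))
s=env.sense(); print(s["eef_pos"],s["orientation"])
R=Ro.from_euler('xyz',[np.pi,0,1.297])
print(delta(s["eef_pos"],s["orientation"],[a[0],a[1],230],R))
E
```

```text
rim [506.04114364 206.49611421 160.72999274] base [506.17770978 207.08778304  63.75886379] (np.float64(393.8082181464175), np.float64(164.33954904531464)) (np.float64(184.09880438021852), np.float64(231.1390168126194)) (np.float64(390.7424293855525), np.float64(204.99589070649134)) (np.float64(200.30781326448272), np.float64(242.1976874266924))
axis [-0.00140829 -0.00610138  0.99998039] lean 0.3587766868991437
[ 216.83139584 -531.9787155   203.68506455] [-3.14004599e+00 -3.01319319e-04  3.86810114e-01]
(array([ 54.6429388 , -57.48535667,  -2.52612136]), array([-0.00130125, -0.0009841 , -0.91018946]))
```

Request:
apply_moves(deltas=[[[1.3,-1.4,-0.5],[0,0,0],-1],[[2.7,-2.9,-0.5],[0,0,0],-1],[[2.7,-2.9,-0.5],[0,0,0],-1],[[2.7,-2.9,-0.5],[0,0,0],-1],[[2.7,-2.9,-0.5],[0,0,0],-1],[[2.7,-2.9,0],[0,0,0],-1],[[2.7,-2.9,0],[0,0,0],-1],[[2.7,-2.9,0],[0,0,0],-1],[[2.7,-2.9,0],[0,0,0],-1],[[2.7,-2.9,0],[0,0,0],-1]], squeeze=60)

```text
time: 1.1
eef_pos: [350.3, -179.6, 229.3]
orientation: [-3.141, -0.0, 0.386]
wrist_force: [0.2, -0.8, 1.0]
grip_width: 1.004
finger_force: 0.0
```

Request:
apply_moves(deltas=[[[2.7,-2.9,0],[0,0,0],-1],[[2.7,-2.9,0],[0,0,0],-1],[[2.7,-2.9,0],[0,0,0],-1],[[2.7,-2.9,0],[0,0,0],-1],[[2.7,-2.9,0],[0,0,0],-1],[[2.7,-2.9,0],[0,0,0],-1],[[2.7,-2.9,0],[0,0,0],-1],[[2.7,-2.8,0],[0,0,0],-1],[[2.7,-2.8,0],[0,0,0],-1],[[2.0,-2.0,0],[0,0,0],-1]])

```text
time: 2.1
eef_pos: [488.7, 178.6, 229.0]
orientation: [-3.141, 0.0, 0.388]
wrist_force: [-0.4, -0.7, -0.1]
grip_width: 1.001
finger_force: 0.0
```

Request:
apply_moves(deltas=[[[0,0,0],[0,0,-0.1],-1],[[0,0,0],[0,0,-0.1],-1],[[0,0,0],[0,0,-0.1],-1],[[0,0,0],[0,0,-0.1],-1],[[0,0,0],[0,0,-0.1],-1],[[0,0,0],[0,0,-0.1],-1],[[0,0,0],[0,0,-0.1],-1],[[0,0,0],[0,0,-0.1],-1],[[0,0,0],[0,0,-0.1],-1],[[0,0,0],[0,0,-0.01],-1]])

```text
time: 3.1
eef_pos: [488.3, 176.3, 229.1]
orientation: [-3.141, 0.0, 1.298]
wrist_force: [0.4, -0.6, -0.0]
grip_width: 1.001
finger_force: 0.0
```

```bash
python3 - <<'E'
from h import *; from workcell import env,cams
s=env.sense(); print(s["time"],s["eef_pos"],s["orientation"],s["qpos"])
print(delta(s["eef_pos"],s["orientation"],[506,206.5,230],Ro.from_euler('xyz',[np.pi,0,1.297])))
w=cams.camera("wrist");cv2.imwrite("pics/w1.png",w["frame"][:,:,::-1])
import pickle;pickle.dump(w,open("w1.pkl","wb"))
for z in(170,162,75):print(z,proj(w,[506,206.5,z]))
E
```

```text
3.1 [488.30156383 176.27981322 229.08909237] [-3.14082341e+00  3.15190892e-04  1.29804905e+00] [1.17540395e-01 3.45268487e-02 1.71692249e+00 1.19292812e-06
 1.39097463e+00 3.90287581e-01]
(array([ 3.38703653,  0.89028339, -0.0928432 ]), array([-0.00076908,  0.00031559,  0.00104893]))
170 (np.float64(332.40275609138877), np.float64(190.47615399744345))
162 (np.float64(331.95977904376724), np.float64(188.3378187128364))
75 (np.float64(328.50394390622864), np.float64(171.65583879522825))
```

View pics/w1.png

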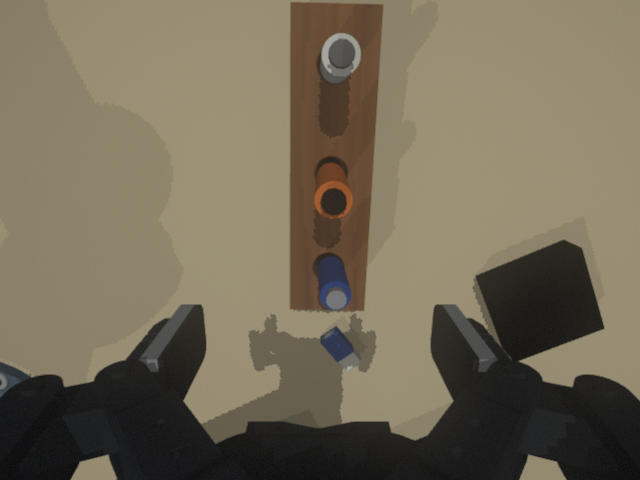

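The wrist view has the pen cap at (333,201), its barrel rim at (333,199) and its far edge at the block top at (331,156). It leans slightly towards the blue scriber, so I refine the axis.

```bash
python3 - <<'E'
from h import *; import pickle
w=pickle.load(open("w1.pkl","rb")); 
a=onz(w,333,199,162); e=onz(w,331,156,70); u=np.array([np.cos(1.297),np.sin(1.297),0]); b=e-12*u
print(a,b,(a-b)/np.linalg.norm(a-b))
print(onz(w,333,202,170))
m=orange(w,(290,140,380,240)); cs=max(cv2.findContours(m,0,1)[0],key=cv2.contourArea); print(cv2.boundingRect(cs))
E
```

```text
[504.88500431 199.86545074 162.        ] [508.16027127 206.35658332  70.        ] [-0.03549007 -0.07033649  0.99689179]
[504.52510428 199.62960863 170.        ]
(292, 140, 82, 100)
```

```bash
python3 - <<'E'
from h import *; import pickle
w=pickle.load(open("w1.pkl","rb")); d=pickle.load(open("c0.pkl","rb")); T=d["top"];S=d["scene"]
P=[onz(w,*p,70) for p in((291,3),(382,5),(364,310),(291,310))];print(np.round(P,1),np.mean(P,0))
P=[onz(T,*p,70) for p in((141,205),(278,243),(268,283),(128,240))]
print(np.mean(P,0))
# top rim/cap centroid: orange ring & cap dark in top; scene: pen column
def line(c,m): 
    ys,xs=np.where(m>0); print(len(xs),xs.min(),xs.max(),ys.min(),ys.max())
for p in((142,204),(278,244),(274,257.5),(139,207),(132,230)):pass
c=np.array([504.7,200.4])
for n,C in(("S",S),("T",T),("w",w)):
    for z in(70,162): print(n,z,proj(C,[*c,z]))
print("marker/scriber tops wrist",onz(w,342,52,150),onz(w,336,299,140))
print("top view",onz(T,138,217.5,150),onz(T,239,248,140))
E
```

```text
[[511.9 335.5  70. ]
 [577.7 315.6  70. ]
 [504.2  71.7  70. ]
 [437.7  90.3  70. ]] [507.8865163  203.24740103  70.        ]
[504.69093398 200.44462354  70.        ]
S 70 (np.float64(388.3815592237772), np.float64(203.46643129742785))
S 162 (np.float64(391.4145389916689), np.float64(164.620039009608))
T 70 (np.float64(203.1170650144998), np.float64(242.38661469546))
T 162 (np.float64(187.70673872971838), np.float64(231.81409360976537))
w 70 (np.float64(328.7676006042544), np.float64(178.31397213627278))
w 162 (np.float64(332.4916409341778), np.float64(198.26468379945163))
marker/scriber tops wrist [532.64680641 281.04915064 150.        ] [487.30987619 122.8805121  140.        ]
top view [530.54488265 284.94415152 150.        ] [482.84505879 123.6741333  140.        ]
```

Request:
apply_moves(deltas=[[[0.7,0.2,0],[0,0,0],-1],[[0.8,0.25,0],[0,0,0],-1],[[0.8,0.25,0],[0,0,0],-1],[[0.74,0.24,0],[0,0,0],-1],[[0,0,1],[0,0,0],-1],[[0,0,1.2],[0,0,0],-1],[[0,0,1],[0,0,0],-1],[[0,0,0.8],[0,0,0],-1],[[0,0,0],[0,0,0],-1],[[0,0,0],[0,0,0],-1]])

```text
time: 4.15
eef_pos: [505.8, 202.9, 189.3]
orientation: [-3.141, 0.0, 1.297]
wrist_force: [-0.5, 0.5, 0.1]
grip_width: 0.999
finger_force: 0.0
```

```bash
python3 - <<'E'
from h import *; from workcell import env,cams
s=env.sense(); print(s["time"],s["eef_pos"],s["orientation"])
w=cams.camera("wrist");cv2.imwrite("pics/w2.png",w["frame"][:,:,::-1])
import pickle;pickle.dump(w,open("w2.pkl","wb"))
for z in(170,162,75):print(z,proj(w,[505.5,203,z]))
E
```

```text
4.15 [505.75209737 202.88511343 189.28833088] [-3.14114668e+00  1.94802024e-04  1.29651975e+00]
170 (np.float64(316.8035167699607), np.float64(266.9297082347336))
162 (np.float64(316.8629809133788), np.float64(261.71812971860936))
75 (np.float64(317.30920840874245), np.float64(222.60969403845093))
```

View pics/w2.png

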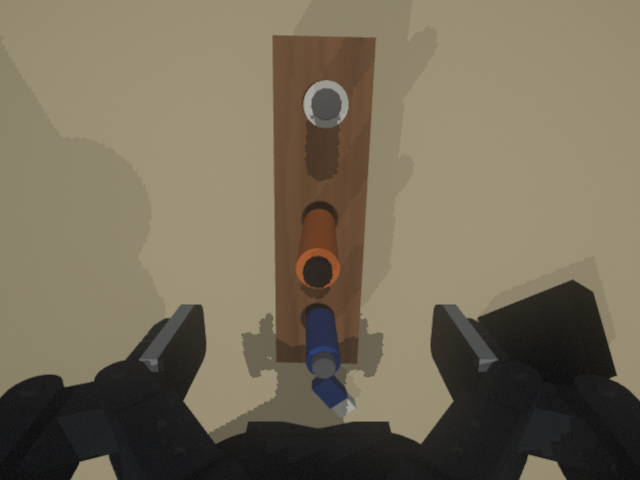

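The pen cap at (317,271) lies midway between the pads (205 and 432), within about 2 mm of the prediction. I go down and grip.

Request:
apply_moves(deltas=[[[0,0,0.6],[0,0,0],-1],[[0,0,1],[0,0,0],-1],[[-0.1,0,1],[0,0,0],-1],[[-0.1,0,1],[0,0,0],-1],[[0,0,1],[0,0,0],-1],[[0,0,1],[0,0,0],-1],[[0,0,1],[0,0,0],-1],[[0,0,0.7],[0,0,0],-1],[[0,0,0],[0,0,0],-1],[[0,0,0],[0,0,0],-1]])

```text
time: 5.2
eef_pos: [505.4, 201.2, 116.5]
orientation: [3.142, -0.0, 1.297]
wrist_force: [-0.1, 0.8, 1.0]
grip_width: 0.999
finger_force: 0.0
```

Request:
apply_moves(deltas=[[[0,0,0],[0,0,0],-0.5],[[0,0,0],[0,0,0],0],[[0,0,0],[0,0,0],0.3],[[0,0,0],[0,0,0],0.6],[[0,0,0],[0,0,0],1],[[0,0,0],[0,0,0],1],[[0,0,0],[0,0,0],1],[[0,0,0],[0,0,0],1],[[0,0,0],[0,0,0],1],[[0,0,0],[0,0,0],1]], squeeze=60)

```text
time: 6.2
eef_pos: [505.6, 201.2, 116.8]
orientation: [3.141, -0.0, 1.297]
wrist_force: [-0.1, -0.3, 4.0]
grip_width: 0.254
finger_force: 58.7
```

Request:
apply_moves(deltas=[[[0,0,-0.4],[0,0,0],1],[[0,0,-0.8],[0,0,0],1],[[0,0,-1.2],[0,0,0],1],[[0,0,-1.5],[0,0,0],1],[[0,0,-2],[0,0,0],1],[[0,0,-2.5],[0,0,0],1],[[0,0,-2.5],[0,0,0],1],[[0,0,-2.5],[0,0,0],1],[[0,0,-1.5],[0,0,0],1],[[0,0,-0.6],[0,0,0],1]])

```text
time: 7.2
eef_pos: [506.2, 201.3, 274.1]
orientation: [3.138, -0.001, 1.297]
wrist_force: [-0.2, 0.1, -1.0]
grip_width: 0.258
finger_force: 58.9
```

```bash
python3 - <<'E'
from h import *; from workcell import env,cams
import pickle
d={n:cams.camera(n) for n in("scene","top","wrist")}; pickle.dump(d,open("c2.pkl","wb"))
s=env.sense(); print(s["time"],s["eef_pos"],s["orientation"],s["qpos"],s["grip_width"])
R=Ro.from_euler('xyz',s["orientation"]); p=s["eef_pos"]
tip=p+R.apply([0,0,106]);
im=np.zeros((480,800,3),np.uint8)
for n,x in(("scene",0),("top",400)):
    u,v=proj(d[n],tip); print(n,u,v); u=int(np.clip(u,50,590));v=int(np.clip(v,60,420)); x0,y0=u-50,v-60; print(n,"crop origin",x0,y0)
    im[:,x:x+400]=cv2.resize(d[n]["frame"][y0:y0+120,x0:x0+100],(400,480),interpolation=2)
cv2.imwrite("pics/lift.png",im[:,:,::-1])
E
```

```text
7.35 [505.05187201 201.05540293 271.06225469] [-3.14107016e+00  2.66057750e-04  1.29677190e+00] [ 1.60434975e-01  6.12945770e-02  1.60469303e+00 -2.15094900e-05
  1.47619099e+00  4.34461514e-01] 0.2566332974664927
scene 391.83750555040285 163.19988125297567
scene crop origin 341 103
top 186.72330994077134 231.23232417403958
top crop origin 136 171
```

View pics/lift.png

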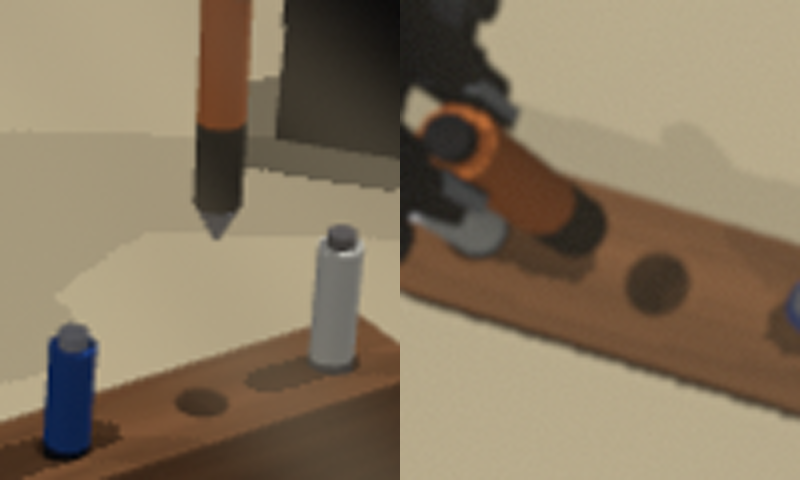

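The pen is out and held: its tip is at scene (395,163), the grip/barrel boundary at (396.2,135), and the rim in the top view at (150.5,206.8). I now work out the pen in the tool frame and the target pose.

```bash
python3 - <<'E'
from h import *; import pickle; from workcell import env
d=pickle.load(open("c2.pkl","rb")); s=env.sense(); p=s["eef_pos"]; R=Ro.from_euler('xyz',s["orientation"])
print(p)
ny=R.apply([0,1,0])
def pl(c,u,v):
    o,k=ray(c,u,v); X=o+k*((p-o)@ny)/(k@ny); return R.inv().apply(X-p)
print("tip S",pl(d["scene"],395,163),"bound S",pl(d["scene"],396.25,135)," rim T",pl(d["top"],150.5,206.75))
for t in([0,0,106],[6,0,106],[9,0,106],[-4,0,-46]): print(t,proj(d["scene"],p+R.apply(t)),proj(d["top"],p+R.apply(t)))
w=d["wrist"]; print("wrist tip pred",proj(w,p+R.apply([6,0,106])),proj(w,p+R.apply([0,0,106])))
cv2.imwrite("pics/w3.png",w["frame"][:,:,::-1])
E
```

```text
[505.05187201 201.05540293 271.06225469]
tip S [7.89754351e+00 4.07567650e-14 1.07733816e+02] bound S [ 5.30016881e+00 -6.46114673e-14  4.57552852e+01]  rim T [ 1.30667328e+00 -1.74707336e-16 -4.08948213e+01]
[0, 0, 106] (np.float64(391.83750555040285), np.float64(163.19988125297567)) (np.float64(186.72330994077134), np.float64(231.23232417403958))
[6, 0, 106] (np.float64(394.28995303609264), np.float64(162.46471781188086)) (np.float64(183.07083375494662), np.float64(230.21021209322703))
[9, 0, 106] (np.float64(395.512384557277), np.float64(162.09827287519596)) (np.float64(181.2460257660659), np.float64(229.69955625436432))
[-4, 0, -46] (np.float64(395.8492357130822), np.float64(90.45305739816237)) (np.float64(153.0148123557537), np.float64(206.81331073764323))
wrist tip pred (np.float64(316.7365072481338), np.float64(217.61395007512)) (np.float64(316.75074683474867), np.float64(225.45941389944693))
```

View pics/w3.png

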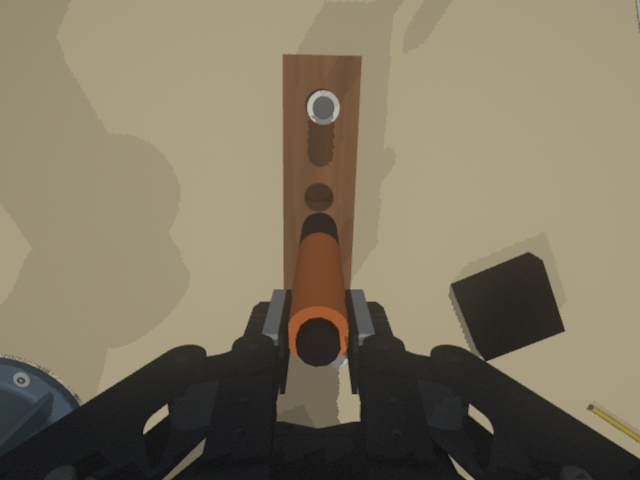

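The wrist view shows the pen centred between the pads with its cap at (319,342). The marker is undisturbed at (322,106) and the socket at (319,196) is empty.

```bash
cat > tgt.py <<'E'
from h import *; from workcell import env
TIP=np.array([7.5,0,107]); AX=np.array([.045,0,1]); AX/=np.linalg.norm(AX)
goal=np.array([541.6,-233.5,86.]); phi=np.arctan2(goal[1],goal[0])
R0=Ro.from_euler('xyz',[np.pi,0,1.297])
Rt=Ro.from_rotvec(-np.pi/4*np.array([-np.sin(phi),np.cos(phi),0]))*Ro.from_euler('z',phi-.379)*R0
want=np.array([np.cos(phi),np.sin(phi),-1])/2**.5
a=Rt.apply(AX); c=np.cross(a,want); Rt=Ro.from_rotvec(c)*Rt
T=goal-Rt.apply(TIP)
E
python3 - <<'E'
from tgt import *
s=env.sense(); print("target",T,Rt.as_euler('xyz'),"pen dir",Rt.apply(AX),want,"tool z",Rt.apply([0,0,1]))
print("A",delta(s["eef_pos"],s["orientation"],[T[0],T[1],271],Ro.from_euler('xyz',s["orientation"])))
print("B",(R0.inv()*Rt).as_rotvec())
E
```

```text
target [ 470.07030623 -204.98317871  160.66956416] [ 2.48288159 -0.40856514  0.63762669] pen dir [ 0.64934139 -0.27993743 -0.70710027] [ 0.64933065 -0.27994591 -0.70710678] tool z [ 0.61681663 -0.30480391 -0.72569403]
A (array([-4.00355398e+01,  7.62009325e+00,  1.28958051e-02]), array([0., 0., 0.]))
B [-0.76061579  0.16627154  0.76115623]
```

Request:
apply_moves(deltas=[[[-1,0.2,0],[0,0,0],1],[[-2,0.4,0],[0,0,0],1],[[-3,0.55,0],[0,0,0],1],[[-3,0.55,0],[0,0,0],1],[[-3,0.55,0],[0,0,0],1],[[-3,0.55,0],[0,0,0],1],[[-3,0.6,0],[0,0,0],1],[[-3,0.6,0],[0,0,0],1],[[-3,0.6,0],[0,0,0],1],[[-3,0.6,0],[0,0,0],1]])

```text
time: 8.35
eef_pos: [481.1, -74.4, 270.1]
orientation: [-3.139, -0.0, 1.296]
wrist_force: [0.2, 0.6, -0.6]
grip_width: 0.255
finger_force: 58.9
```

Request:
apply_moves(deltas=[[[-3,0.6,0],[0,0,0],1],[[-3,0.6,0],[0,0,0],1],[[-3,0.6,0],[0,0,0],1],[[-2,0.4,0],[0,0,0],1],[[-1,0.2,0],[0,0,0],1],[[0,0,0],[0,0,0],1],[[0,0,0],[-0.03,0.007,0.03],1],[[0,0,0],[-0.06,0.013,0.06],1],[[0,0,0],[-0.08,0.017,0.08],1],[[0,0,0],[-0.08,0.017,0.08],1]])

```text
time: 9.35
eef_pos: [473.3, -193.6, 271.5]
orientation: [2.897, -0.086, 1.053]
wrist_force: [0.2, 0.2, -0.6]
grip_width: 0.254
finger_force: 58.9
```

Request:
apply_moves(deltas=[[[0,0,0],[-0.08,0.017,0.08],1],[[0,0,0],[-0.08,0.017,0.08],1],[[0,0,0],[-0.08,0.017,0.08],1],[[0,0,0],[-0.08,0.017,0.08],1],[[0,0,0],[-0.08,0.017,0.08],1],[[0,0,0],[-0.06,0.015,0.06],1],[[0,0,0],[-0.04,0.01,0.04],1],[[0,0,0],[-0.01,0.002,0.011],1],[[0,0,0],[0,0,0],1],[[0,0,0],[0,0,0],1]])

```text
time: 10.35
eef_pos: [473.3, -194.7, 272.1]
orientation: [2.482, -0.408, 0.64]
wrist_force: [0.9, -0.4, -0.5]
grip_width: 0.254
finger_force: 59.0
```

```bash
python3 - <<'E'
from tgt import *
s=env.sense(); print(s["time"],s["eef_pos"],s["orientation"],s["qpos"],s["grip_width"])
for z in(50,0):print(delta(s["eef_pos"],s["orientation"],T+[0,0,z],Rt))
R=Ro.from_euler('xyz',s["orientation"]);print(s["eef_pos"]+R.apply(TIP),R.apply(AX))
E
```

```text
10.35 [ 473.26703755 -194.6541878   272.05098773] [ 2.48179306 -0.40811386  0.63986748] [-0.77457418 -0.61122016  2.30806563  0.32443386  0.7372912   0.13712966] 0.2539271610924545
(array([-3.23755289, -2.7371566 ,  4.56859804]), array([ 0.00019874, -0.00090298,  0.00190203]))
(array([-5.2219469 , -5.55024092,  8.19471677]), array([ 0.00019874, -0.00090298,  0.00190203]))
[ 544.8656757  -223.12153629  197.42863797] [ 0.65001221 -0.27951961 -0.70664908]
```

Request:
apply_moves(deltas=[[[-0.2,-0.15,0.3],[0,0,0],1],[[-0.5,-0.4,0.7],[0,0,0],1],[[-0.5,-0.4,0.7],[0,0,0],1],[[-0.5,-0.4,0.7],[0,0,0],1],[[-0.5,-0.45,0.7],[0,0,0],1],[[-0.5,-0.45,0.7],[0,0,0],1],[[-0.4,-0.35,0.55],[0,0,0],1],[[-0.14,-0.14,0.22],[0,0,0],1],[[0,0,0],[0,0,0],1],[[0,0,0],[0,0,0],1]])

```text
time: 11.35
eef_pos: [469.9, -205.4, 210.5]
orientation: [2.482, -0.408, 0.639]
wrist_force: [0.4, -0.4, -0.9]
grip_width: 0.254
finger_force: 59.0
```

```bash
python3 - <<'E'
from tgt import *; from workcell import cams
import pickle
d={n:cams.camera(n) for n in("scene","top")}; pickle.dump(d,open("c3.pkl","wb"))
s=env.sense(); print(s["time"],s["eef_pos"],s["orientation"],s["qpos"],s["grip_width"])
print(delta(s["eef_pos"],s["orientation"],T,Rt))
R=Ro.from_euler('xyz',s["orientation"]);tip=s["eef_pos"]+R.apply(TIP);print(tip)
im=np.zeros((480,800,3),np.uint8)
for n,x in(("scene",0),("top",400)):
    u,v=proj(d[n],tip); x0,y0=int(u)-50,int(v)-60; print(n,u,v,"origin",x0,y0)
    im[:,x:x+400]=cv2.resize(d[n]["frame"][y0:y0+120,x0:x0+100],(400,480),interpolation=2)
cv2.imwrite("pics/near.png",im[:,:,::-1])
E
```

```text
11.45 [ 470.02696994 -205.37153294  210.77947781] [ 2.48115293 -0.40832848  0.63914194] [-0.8133576  -0.52162153  2.38868277  0.44234458  0.59233748 -0.02208159] 0.2557898287990513
(array([-1.96529004, -2.85039616,  3.62276665]), array([ 0.00112683, -0.00066511,  0.00124395]))
[ 541.63667699 -233.93464226  136.20435701]
scene 233.60077741452739 284.9345380600174 origin 183 224
top 461.13229563353264 212.50808072441242 origin 411 152
```

View pics/near.png

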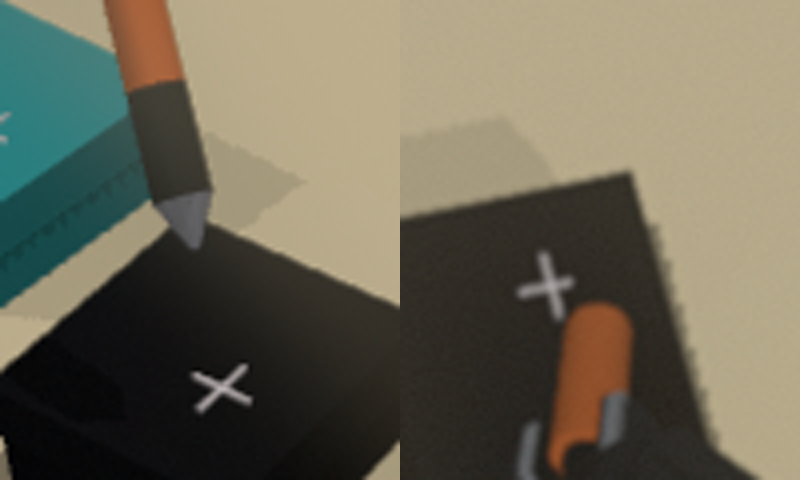

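In the scene view the tip is at (231.5,286), within about 3 mm of the prediction, and the cross is clear below it at (238,320). In the top view only the orange barrel end shows, at (461,228), because the black grip blends into the box. I check this by numbers.

```bash
python3 - <<'E'
from tgt import *; import pickle
d=pickle.load(open("c3.pkl","rb")); s=env.sense();R=Ro.from_euler('xyz',s["orientation"]);tip=s["eef_pos"]+R.apply(TIP);ax=R.apply(AX)
for k in(0,20,65,152): print(k,"S",np.round(proj(d["scene"],tip-k*ax),1),"T",np.round(proj(d["top"],tip-k*ax),1))
T_=d["top"]["frame"].astype(int); print(T_[204:232:2,452:470:2].sum(2))
c=d["scene"]; o,k=ray(c,231.5,286); n=np.cross(ax,[0,0,1]); n/=np.linalg.norm(n)
X=o+k*((tip-o)@n)/(k@n); print("scene tip in pen's vertical plane",X)
E
python3 - <<'E'
import cv2,pickle,numpy as np
d=pickle.load(open("c3.pkl","rb"));f=d["top"]["frame"][190:250,430:490]
g=np.clip(f.astype(float)*2.5,0,255).astype(np.uint8)
cv2.imwrite("pics/topen.png",cv2.resize(g,(600,600),interpolation=2)[:,:,::-1])
E
```

```text
0 S [233.6 284.9] T [461.1 212.5]
20 S [230.3 272.6] T [460.7 218.3]
65 S [223. 245.] T [459.6 232.4]
152 S [209.2 192.6] T [457.2 264.4]
[[136 140 142 140 139 140 136 143 140]
 [134 135 137 135 135 142 135 138 143]
 [134 136 134 140 137 142 135 137 138]
 [128 132 138 133 132 134 133 137 134]
 [130 129 129 132 139 126 133 136 140]
 [127 135 135 124 136 141 130 135 140]
 [131 130 129 126 132 138 134 128 133]
 [122 117 121 125 127 129 133 122 134]
 [162 132 119 122 132 121 126 125 135]
 [399 229 117 122 126 131 126 119 129]
 [225 135 114 122 116 125 123 129 127]
 [120 108 115 120 124 124 122 126 126]
 [159 122 176 211 228 221 182 136 122]
 [184 189 261 267 271 278 268 214 130]]
scene tip in pen's vertical plane [ 524.5886539  -226.58162762  119.19728593]
```

View pics/topen.png

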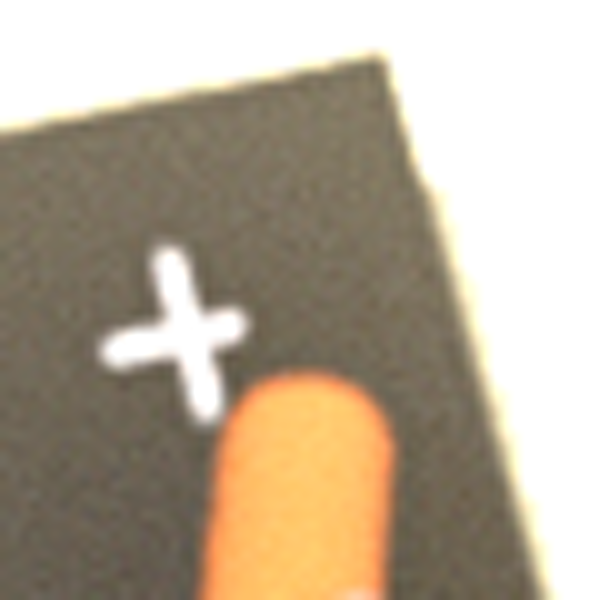

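The enhanced top view shows the barrel end at about (460.5,235). The steel cone is hidden behind the grip from there, since the view is nearly along the pen, and the grip is black on black. Both views agree with the predicted pose to 2–3 px. I refine the tip with the scene ray and then make the last move.

```bash
python3 - <<'E'
from tgt import *; import pickle
d=pickle.load(open("c3.pkl","rb")); s=env.sense();R=Ro.from_euler('xyz',s["orientation"]);p=s["eef_pos"];tip=p+R.apply(TIP)
o,k=ray(d["scene"],231.5,286); X=o+k*((tip-o)@k); print("closest on scene ray",X, "pred",tip, "in tool",R.inv().apply(X-p))
b=tri([ray(d["scene"],222,245.3),ray(d["top"],460.5,235)]); print("boundary tri",b,"pred",tip-65*R.apply(AX),"in tool",R.inv().apply(b-p))
v=X-b; print(np.linalg.norm(v), v/np.linalg.norm(v))
E
```

```text
closest on scene ray [ 540.37676129 -237.20087188  135.28481192] pred [ 541.63667699 -233.93464226  136.20435701] in tool [  4.41864059   1.67993519 107.88557814]
boundary tri [ 496.21787082 -216.61230998  180.41951551] pred [ 499.37970242 -215.70870774  182.10820665] in tool [ 1.08365234 -1.11804173 41.61275463]
66.41564542531178 [ 0.66488687 -0.30999566 -0.67957939]
```

Request:
apply_moves(deltas=[[[-0.1,-0.15,0.2],[0,0,0],1],[[-0.25,-0.35,0.45],[0,0,0],1],[[-0.3,-0.45,0.55],[0,0,0],1],[[-0.3,-0.45,0.55],[0,0,0],1],[[-0.3,-0.45,0.55],[0,0,0],1],[[-0.3,-0.4,0.55],[0,0,0],1],[[-0.25,-0.35,0.45],[0,0,0],1],[[-0.15,-0.25,0.3],[0,0,0],1],[[0,0,0],[0,0,0],1],[[0,0,0],[0,0,0],1]])

```text
time: 12.45
eef_pos: [469.8, -204.7, 160.3]
orientation: [2.482, -0.408, 0.638]
wrist_force: [0.7, 0.7, -1.3]
grip_width: 0.25
finger_force: 59.0
```

Request:
apply_moves(deltas=[[[0,0,0],[0,0,0],1],[[0,0,0],[0,0,0],1],[[0,0,0],[0,0,0],1],[[0,0,0],[0,0,0],1],[[0,0,0],[0,0,0],1],[[0,0,0],[0,0,0],1],[[0,0,0],[0,0,0],1],[[0,0,0],[0,0,0],1],[[0,0,0],[0,0,0],1],[[0,0,0],[0,0,0],1]])

```text
time: 13.45
eef_pos: [469.7, -204.6, 160.2]
orientation: [2.482, -0.408, 0.638]
wrist_force: [0.3, 0.8, -0.3]
grip_width: 0.256
finger_force: 59.0
```

```bash
python3 - <<'E'
from tgt import *; from workcell import cams
c=cams.camera("scene"); s=env.sense(); print(s["time"],s["eef_pos"],s["orientation"],s["qpos"],s["dq"],s["grip_width"])
print(delta(s["eef_pos"],s["orientation"],T,Rt))
R=Ro.from_euler('xyz',s["orientation"]);tip=s["eef_pos"]+R.apply(TIP);print(tip,R.apply(AX),proj(c,tip),proj(c,[541.6,-233.5,85]))
cv2.imwrite("pics/fin.png",cv2.resize(c["frame"][220:360,150:310],None,fx=4,fy=4,interpolation=2)[:,:,::-1])
E
```

```text
13.5 [ 469.70355281 -204.60337207  160.18095017] [ 2.48237248 -0.40818667  0.63847663] [-0.81200739 -0.41181202  2.44011882  0.57695196  0.4514874  -0.17625973] [ 0.00060005  0.0009421   0.00196426 -0.00031883  0.00059916 -0.00075321] 0.26045989753755355
(array([ 0.02565043,  0.06719789, -0.0012437 ]), array([ 0.00017159, -0.00017839,  0.00084847]))
[ 541.24979901 -233.118707     85.52667816] [ 0.64950455 -0.27994151 -0.70694879] (np.float64(236.79386446492765), np.float64(308.47895987708466)) (np.float64(236.77581820376028), np.float64(308.9400133389149))
```

View pics/fin.png

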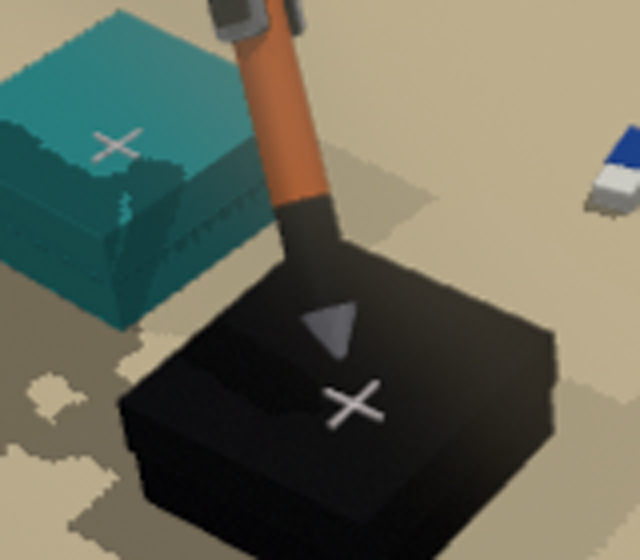

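The steel tip is at scene (235.5,309.5). A point 25 mm above the cross would be at (236.8,308.9), so it is within about 2 mm. The pen is held steady at 45°, so I hand in.

```bash
python3 -c "
from workcell import env
print(env.sign_off())"
```

```text
the job is handed in; nothing more can be done
None
```

The job is handed in: the orange pen is held steady at about 45°, tip down, with its steel tip about 25 mm above the white cross on the black box, at 13.5 s on the robot's clock; the sign-off gave no verdict.

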